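# Lock a T-toggle into a slotted rail

## Robot

A 7-joint arm with a two-finger parallel gripper is mounted at the origin on a cart in front of the work surface, level with it; the furniture and walls round the work are solid. World frame = base frame: x ahead of the robot, y to its left, z up, the work surface at z = 0. Lengths are in m, angles in rad, forces in N, time in s.
With the tool pointing down it reaches from about 0.4 to 0.85 m from the base axis. Payload 10.4 kg.
Tool frame: the origin (TCP) lies between the finger pads; the fingertips stand 14 mm ahead of it and the grasp point (between the pads) lies 5 mm behind it; z points along the fingers, y is the line along which they close (so a half turn about z gives the same grasp; the last joint's range is limited). The gripper opens to 87 mm and grips with 3 to 60 N. Pads are 19 mm wide; open, the fingers measure 117 mm over their backs; the gripper's body (75 mm by 190 mm) begins 51 mm behind the grasp point.
Start: joints at [-1.178, 0.332, -0.065, 1.46, 0.022, 1.35, -0.088], TCP at [0.252, 0.572, 0.237] pointing down, gripper open.
Joint ranges: [-2.6, 2.6], [-0.5, 2.12], [-1.47, 1.34], [0.16, 2.42], [-1.27, 4.41], [0.06, 2.06], [-2.6, 2.6]. Speed limits (rad/s): [2.22, 2.22, 2.79, 2.79, 3.14, 3.14, 3.14].

## Interface

Orientations are given as a unit quaternion [x, y, z, w].
In Python, from bench import * gives the robot as it stands.
- The arm moves only by the tool drive_tool, never from a script. Its argument "deltas" is a list of rows, each a list of 7 numbers: the turn, a rotation vector about the tool's x, y, z in degrees, then the shift along the tool's x, y, z in m, then the closure, from -1 (fully open) to 1 (shut). A call has 1 to 12 rows; each row is the pose to reach, as a shift and turn from the pose commanded when the call began, along the tool's axes at that moment; what a row does not reach only later rows make up. A row lasts 1/10 s, in which the tool goes at most 50 mm and 8.59 degrees, less where a joint would pass 70% of its speed; a pose out of reach is approached as far as the arm can. A call with a gripper value outside its range is refused whole. The fingers move at their own pace and stop on an object; "squeeze" is the grip in N (left out, the last holds). Time passes only in rows, so rows that repeat a pose let the fingers close. It gives the time, the measured TCP pose, the force and the opening at its end, in the units of the state.
- read_state(): the state, without advancing time (a new reading comes with each control period).
- camera(name): name is "scene" or "top" or "wrist"; returns (picture, depth): 420x560x3 uint8, red, green, blue; 420x560 float32, m along the optical axis (not along the pixel's ray), 0 where there is no reading.
- camera_params(name): a dict with "K" (3x3 intrinsics, pixels), "R" (3x3) and "t" (3): a world point X has camera coordinates R X + t; the wrist camera has in their place "mount" (4x4, takes a point from camera to tool coordinates, whose origin is the TCP and whose axes are the flange's). Camera axes: x right, y down, z forward; pixel columns grow to the right and rows downward; lengths in m; the calibration is good to about 2 mm. The wrist camera is an equidistant fisheye: a pixel r from the principal point sees the ray r / f radians off the axis. A picture is of the moment at which its call begins: read the wrist's pose just before it. camera_params takes no time and is no camera call.
- close_job(): hands the job in, once; it reports no verdict.
Trained networks look in the newest picture that a camera, given by its name, has taken for a name from the list of things; names that differ only in an ending like _2 or _b are one class to them, and where a whole thing is asked for, a point or a joint stands for the part that bears it (a point fixed in the world has none). Each returns a list of dicts, best first, with "score" (0 to 1); they miss things now and then, are a little off and sometimes report something else, mostly with a low value. They report only what shows in the picture. A call takes as long as a camera call. They do not tell look-alikes from the thing itself.
- outline_of(label, camera): "pixels" (420x560 bool, what is visible of it) and "location" ([column, row] as shares, 0 to 1, of the picture: columns of its width, rows of its height, amid what is visible of it).
- tip_of(label, camera): "location" ([column, row] as shares, 0 to 1, of the picture: columns of its width, rows of its height: a listed point, or the origin of a listed thing).
The state is a dict: "time": time; "joint_positions": joint angles; "joint_vel": joint speeds; "joint_torque": joint torques, N m; "ee_pos": TCP position; "eef_rot": TCP orientation; "ft_force": force on the tool from outside, world axes, zero at the start; "torque": the same for the moment, N m; "width": finger opening in m.
Only numpy, scipy, OpenCV 4.12 (cv2) and the standard library are available. Lean on these libraries where they do the work, as an engineer would, in place of code of your own. Each camera call takes 0.05 s, during which the arm holds its last target. There are 200 camera calls.

## Task

Take the T-toggle out of its stand, pass its head lengthwise down through the rail's slot near the entry end (the end with the narrow one-screw foot) and slide it along the slot until you feel it gently meet the stop hidden inside. There give it a quarter turn clockwise (seen from above) so that its head sits crosswise under the lips and holds, and let go of it with its collar resting on the rail. Never force it: no more than 25 N against the rail; and leave the other things on the table where they are.

Things in the scene. Friction and masses are not known exactly. Their poses are not given: they have to be found in the camera images.
- toggle: loose T-toggle, 66 mm tall, 50 g, upright in the stand. Origin: centre of the head's underside, z up. Steel T-head z 0-8 mm, 28 mm long (x), 10 mm wide (y), half-round ends; neck 8 mm diameter z 8-17; collar 26 mm diameter z 17-21; boss 16 mm diameter to z 25; black wing grip z 24-66. Head and grip are the same after a half turn.
- grip (a point): middle of the toggle's flat upright wing grip, 48 mm above the toggle's origin. The grip is 34 mm long along x (parallel to the head), 12 mm thick along y, 42 mm high: grip it across its thickness. Same axes as the toggle.
- rail: fixed aluminium slotted rail, 210x50x24 mm, with low mounting feet (11 mm high with screws) to 133 mm from the middle. Origin: centre of its underside; x along the slot, z up. Entry end is -x (narrow foot, one screw); the +x end has a 70 mm wide foot with two screws. With its collar resting on the rail the toggle's origin is at z 7 mm here, the head 4 mm below the lips and 2 mm above the floor.
- entry (a point): good place to enter: on the slot's centre line at the rail's top face (z 24 mm), 55 mm from the rail's middle towards the entry end, axes as the rail. The slot is 12.4 mm wide, from x -95 to +95 mm of the rail, between lips 5 mm thick; the channel under the lips is 14 mm wide, so the head goes in and slides only lengthwise and cannot turn there.
- slot_mid (a point): middle of the slot at the rail's top face, axes as the rail. From 15 mm before to 45 mm after it (along +x), deep in the dark channel, unmeasured, is the centre of the only turning pocket, 38 mm across, which lets the head turn clockwise only (seen from above). A solid stop closes it: sliding to +x the head meets it with the toggle's axis 1.5 mm past the centre; there, or up to 4 mm before, it turns freely.
- stand: grey block fixed on the table, 66x46x14 mm, origin at the centre of its underside, with a well 32 mm along its x by 14 mm along its y, 11 mm deep, holding the toggle's head (toggle's origin 3 mm above the table).
- esd_brush: bystander: thin black brush, 14x140x10 mm, origin at the centre of its underside; leave it alone
- side_cutters: bystander: side cutters with blue sleeves, 46x132x11 mm, origin at the centre of its underside; leave it alone
- tweezers: bystander: steel tweezers, 13x128x9 mm, origin at the centre of its underside; leave it alone
- driver_red: bystander: precision screwdriver with red handle, 19x170x22 mm, origin at the centre of its underside; leave it alone
- solder_spool: bystander: spool of solder wire, 54x54x40 mm, origin at the centre of its underside; leave it alone
- flux_bottle: bystander: brown bottle with black cap, 38x42x74 mm, origin at the centre of its underside; leave it alone
- tape_measure: bystander: red tape measure, 34x77x60 mm, origin at the centre of its underside; leave it alone
Things that resemble listed ones, but are neither listed nor needed, are in the scene too. Leave any pink or white look-alike of the toggle alone.

How it is judged:
On the way:
1. the head is down through the slot, lengthwise, near the entry end of the rail (z of toggle in the frame of rail between 0.003 and 0.012 m and angle between the x axis of toggle and the x axis of rail, either way round below 0.25 rad and y of toggle in the frame of rail between -0.005 and 0.005 m and x of toggle in the frame of rail between -0.085 and -0.035 m), for 0.1 s.
At the end, for the whole second after the job is handed in: the toggle stands in the rail at the turning pocket, upright within 7 degrees, head under the lips and crosswise to the slot within 17 degrees, collar down on the rail within 2.5 mm, released and at rest (z of toggle in the frame of rail between 0.004 and 0.0095 m and y of toggle in the frame of rail between -0.005 and 0.005 m and x of toggle in the frame of rail between -0.025 and 0.06 m and angle between the x axis of toggle and the x axis of rail, either way round above 1.27 rad and angle between toggle's own z axis and vertical below 0.12 rad and linear speed of toggle below 0.02 m/s); the robot touches nothing.
It fails at once if the toggle is pressed against the rail or its hidden stop with more than 25 N (contact force between toggle and rail above 25 N).
It fails at once if a bystander is moved by more than 20 mm (distance of any of esd_brush, side_cutters, tweezers, driver_red, solder_spool, flux_bottle, tape_measure from where it was at the start of the episode above 0.02 m).
It also fails if it takes over 61 s, if anything falls off the work surface, if the arm or the gripper's body presses on something with over 40 N, if the wrist force passes 120 N, or if a joint passes its speed limit or range.

## Working session

There is one attempt and no reset: what is moved stays moved. The work goes in short steps, Python scripts to look and compute and a tool call to move; the robot and the scene stay as the last step left them, time stands still between calls to the robot, and variables do not carry over. Pictures are saved under pics/ and viewed, on a budget of 10 in all, crops included, one or two more only if the job needs it, and the job is handed in when it is done.

Besides the shell and the picture viewer there is one more tool, called after "Call:" by a JSON object that holds its "api" and its "payload". drive_tool: Moves the arm, as the interface text tells. Its arguments: {"type":"object","properties":{"deltas":{"type":"array"},"squeeze":{"type":"number"}},"required":["deltas"]}

```bash
mkdir -p pics; cat > h.py <<'E'
from bench import *
import numpy as np, cv2
from scipy.spatial.transform import Rotation as Ro
def save(n,im): cv2.imwrite('pics/'+n+'.png',im[:,:,::-1])
def world(cam,depth):
    p=camera_params(cam);K=p['K'];v,u=np.mgrid[0:depth.shape[0],0:depth.shape[1]]
    c=np.stack([(u-K[0,2])/K[0,0]*depth,(v-K[1,2])/K[1,1]*depth,depth],-1)
    return (c-np.array(p['t']))@np.array(p['R'])
E
python3 - <<'E'
from h import *
s=read_state();print(s['time'],s['ee_pos'],s['eef_rot'],s['ft_force'],s['width'])
for c in ['top','scene']:
    im,d=camera(c);np.savez('pics/'+c,im=im,d=d);save(c+'0',im)
    W=world(c,d)
    for l in ['toggle','rail','stand','entry','slot_mid','grip']:
        for o in tip_of(l,c)[:3]:
            u=int(o['location'][0]*560);v=int(o['location'][1]*420)
            print(c,l,round(o['score'],2),u,v,W[v,u].round(4))
p=camera_params('wrist');print(p); print(camera_params('top'))
a=cv2.imread('pics/top0.png');cv2.imwrite('pics/topb.png',cv2.resize(a,(800,600)))
E
```

```text
0.0 [0.25230842 0.57138452 0.23574232] [ 2.06415887e-01  9.78464077e-01 -7.19066761e-04 -1.17605938e-04] [ 0.31370724 -0.26548431 -0.49370927] 0.08715196363143252
top toggle 0.66 171 203 [0.4869 0.0119 0.0298]
top toggle 0.57 332 194 [ 0.5037 -0.3586  0.0358]
top toggle 0.5 245 229 [ 0.4253 -0.1602  0.0651]
top rail 0.8 291 216 [ 0.455  -0.2649  0.0059]
top stand 0.92 173 204 [0.4847 0.0078 0.0271]
top entry 0.81 285 191 [ 0.5139 -0.2515  0.0052]
top slot_mid 0.97 293 211 [ 0.4665 -0.2696  0.0097]
top grip 0.66 245 229 [ 0.4253 -0.1602  0.0651]
top grip 0.65 170 204 [0.484  0.0117 0.0427]
top grip 0.59 244 196 [ 0.499  -0.1586  0.068 ]
scene toggle 0.74 294 259 [ 0.4177 -0.1536  0.0057]
scene toggle 0.71 266 247 [ 0.4943 -0.1574  0.0028]
scene toggle 0.67 324 214 [ 0.5037 -0.3614  0.0038]
scene rail 0.59 313 238 [ 0.4417 -0.2413  0.008 ]
scene rail 0.41 234 226 [ 0.6015 -0.1696  0.0117]
scene stand 0.63 199 289 [0.4631 0.0319 0.0128]
scene entry 0.71 287 220 [ 0.5267 -0.2575  0.0176]
scene slot_mid 0.75 312 222 [ 0.4728 -0.277   0.0221]
scene grip 0.93 263 225 [ 0.5005 -0.1572  0.049
[... 278 characters left out ...]
[[-3.71888635e-04, -9.68080407e-01, -2.50639558e-01,
         6.77499849e-02],
       [ 9.99999673e-01, -5.39920848e-04,  6.01653950e-04,
         2.11432396e-04],
       [-7.17774924e-04, -2.50639253e-01,  9.68080291e-01,
        -1.47111108e-01],
       [ 0.00000000e+00,  0.00000000e+00,  0.00000000e+00,
         1.00000000e+00]])}
{'K': array([[539.94912784,   0.        , 273.37992182],
       [  0.        , 539.94912784, 203.90453777],
       [  0.        ,   0.        ,   1.        ]]), 'R': array([[-0.00958402, -0.99995049, -0.00267775],
       [-0.99869142,  0.00970642, -0.05021192],
       [ 0.05023543,  0.00219301, -0.998735  ]]), 't': array([-0.21925346,  0.48560265,  1.24926497])}
```

View pics/topb.png

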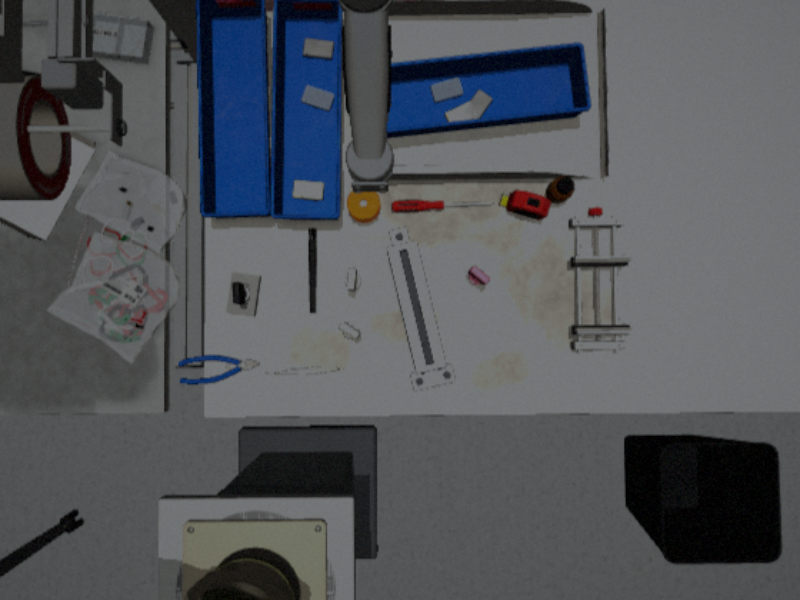

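View pics/scene0.png

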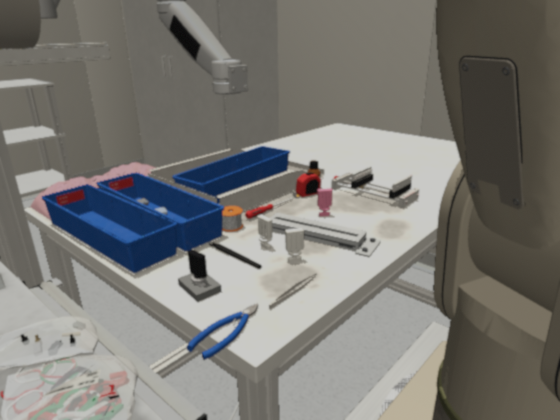

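The top view (800 px scale) shows the black toggle in its stand at (240, 293), with white and pink look-alikes at (352, 280), (349, 330) and (479, 274). The rail's one-screw entry foot is at (398, 237), the far side, and its two-screw foot is at (432, 378), nearer the robot. So rail +x points toward the robot. I'll move over the stand at height.

Call:
{"api": "drive_tool", "payload": {"deltas": [[0,0,-2,-0.03,-0.03,-0.003,0],[0,0,-4,-0.06,-0.06,-0.006,0],[0,0,-7,-0.09,-0.09,-0.01,0],[0,0,-10,-0.12,-0.12,-0.01,0],[0,0,-12,-0.16,-0.15,-0.01,0],[0,0,-15,-0.2,-0.19,-0.01,0],[0,0,-18,-0.24,-0.23,-0.01,0],[0,0,-20,-0.28,-0.27,-0.01,0],[0,0,-22,-0.32,-0.31,-0.01,0],[0,0,-24,-0.35,-0.34,-0.01,0],[0,0,-24,-0.38,-0.37,-0.01,0],[0,0,-24,-0.4,-0.39,-0.01,0]]}}

```text
time: 1.9
ee_pos: [0.4614, 0.0504, 0.2469]
eef_rot: [-0.001, 1.0, 0.0, 0.001]
ft_force: [0.4, 0.3, 0.5]
width: 0.0438
```

```bash
python3 - <<'E'
from h import *
s=read_state();print(s['time'],s['ee_pos'],Ro.from_quat(s['eef_rot']).as_matrix().round(3),s['ft_force'],s['width'],s['joint_positions'])
z=np.load('pics/top.npz');W=world('top',z['d'])
# rail & stand pose from top-view points above table
m=(W[...,2]>.004)&(W[...,0]>.3)&(W[...,0]<.62)&(W[...,1]<.1)&(W[...,1]>-.45)
for l in ['rail','stand']:
    o=outline_of(l,'top')[0];p=W[o['pixels']];print(l,o['score'],len(p),np.median(p,0))
    r=cv2.minAreaRect(p[:,:2].astype(np.float32)*1000);print(r)
E
```

```text
1.9 [0.46140976 0.05037371 0.24693691] [[-1.    -0.001  0.001]
 [-0.001  1.     0.   ]
 [-0.001  0.    -1.   ]] [0.41643806 0.33980267 0.51187293] 0.04384771915180371 [-0.60690391 -0.05330582  0.38943984  1.86940521  0.02075711  1.32049093
  1.34892522]
rail 0.73 2539 [ 0.4477547  -0.26568339  0.02247024]
((457.640869140625, -256.7292175292969), (268.4938659667969, 77.41339111328125), 14.96484375)
stand 0.79 389 [0.47831837 0.01029992 0.01452173]
((469.0701904296875, -93.74270629882812), (276.07952880859375, 63.83641052246094), 82.80249786376953)
```

Call:
{"api": "drive_tool", "payload": {"deltas": [[0,0,0,-0.012,-0.02,0.035,-0.2],[0,0,0,-0.024,-0.039,0.07,-0.2],[0,0,0,-0.024,-0.039,0.07,-0.2],[0,0,0,-0.024,-0.039,0.07,-0.2]]}}

```text
time: 2.4
ee_pos: [0.4846, 0.0148, 0.1763]
eef_rot: [-0.001, 1.0, -0.0, -0.001]
ft_force: [0.4, -0.0, 1.3]
width: 0.0516
```

```bash
cat >> h.py <<'E'
def wrist(name=None):
    s=read_state();im,d=camera('wrist');p=camera_params('wrist');K=p['K']
    v,u=np.mgrid[0:420,0:560];x=(u-K[0,2])/K[0,0];y=(v-K[1,2])/K[1,1];r=np.hypot(x,y)+1e-9
    # depth along optical axis
    t=np.tan(np.minimum(r,1.5))/r
    c=np.stack([x*t*d,y*t*d,d,np.ones_like(d)],-1)
    T=np.eye(4);T[:3,:3]=Ro.from_quat(s['eef_rot']).as_matrix();T[:3,3]=s['ee_pos']
    M=T@p['mount']
    if name: cv2.imwrite('pics/'+name+'.png',im[:,:,::-1])
    return s,im,d,(c@M.T)[...,:3],M
def proj(P,M):
    K=camera_params('wrist')['K'];c=(np.c_[np.atleast_2d(P),np.ones(len(np.atleast_2d(P)))]@np.linalg.inv(M).T)[:,:3]
    rr=np.hypot(c[:,0],c[:,1]);k=np.arctan2(rr,c[:,2])/rr
    return np.c_[c[:,0]*k*K[0,0]+K[0,2],c[:,1]*k*K[1,1]+K[1,2]]
E
python3 - <<'E'
from h import *
s,im,d,W,M=wrist('w1');np.savez('pics/w1',W=W,im=im)
print(s['time'],s['ee_pos'])
for l in ['toggle','stand']:
    for o in outline_of(l,'wrist')[:2]:
        p=W[o['pixels']&(d>0)];print(l,o['score'],len(p),np.percentile(p[:,2],[5,50,95]))
        for a,b in [(.060,.075),(.01,.018)]:
            q=p[(p[:,2]>a)&(p[:,2]<b)][:,:2]
            if len(q)>20: print(a,len(q),np.median(q,0),cv2.minAreaRect(q.astype(np.float32)*1000))
for l in ['grip','toggle','stand']:
    for o in tip_of(l,'wrist')[:2]:
        u,v=int(o['location'][0]*560),int(o['location'][1]*420);print(l,o['score'],u,v,W[v,u])
E
```

```text
2.4 [0.48462243 0.01477065 0.17634048]
toggle 0.65 1110 [0.00647645 0.05082733 0.0653117 ]
0.06 406 [ 0.4215181  -0.15560596] ((421.3810119628906, -156.93783569335938), (33.66303253173828, 11.970704078674316), 57.24140930175781)
toggle 0.63 1058 [0.00609487 0.04450887 0.06498147]
0.06 277 [ 0.49714218 -0.15974208] ((497.9324645996094, -160.29281616210938), (12.764723777770996, 26.7724552154541), 85.43152618408203)
stand 0.75 2374 [0.00888845 0.01291164 0.0141671 ]
0.06 21 [0.491227   0.01275717] ((492.2343444824219, 15.192779541015625), (19.221023559570312, 8.03152084350586), 39.376556396484375)
0.01 2217 [0.47461386 0.01622596] ((482.60498046875, 18.012182235717773), (46.362483978271484, 66.70597839355469), 81.38191223144531)
stand 0.16 985 [-0.0007851   0.00674218  0.00891922]
grip 0.66 285 202 [0.47493757 0.01678433 0.0689988 ]
grip 0.66 101 140 [ 0.41934014 -0.14998301  0.05674794]
toggle 0.9 123 140 [ 0.42156251 -0.14596648  0.01948733]
toggle 0.71 285 195 [0.46941026 0.01677101 0.06798387]
stand 0.8 285 192 [0.41709031 0.01454707 0.32353793]
```

View pics/w1.png

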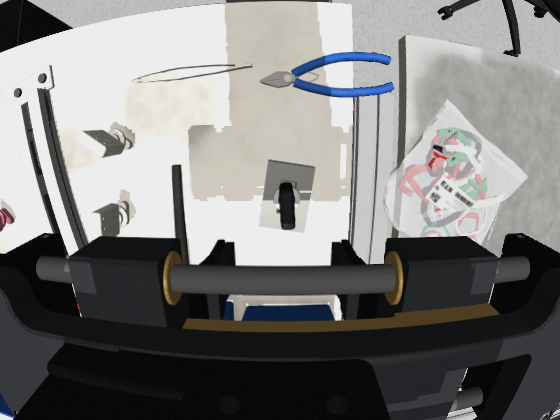

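The wrist view shows the toggle's black grip at (287, 205) in its stand. I'll measure the top of the grip directly.

```bash
python3 - <<'E'
from h import *
z=np.load('pics/w1.npz');W=z['W'];im=z['im']
m=(abs(W[...,0]-.4826)<.04)&(abs(W[...,1]-.018)<.03)
for a,b in [(.03,.05),(.05,.06),(.06,.064),(.064,.075)]:
    k=m&(W[...,2]>a)&(W[...,2]<b);q=W[k][:,:2];print(a,len(q),q.mean(0).round(4),W[k][:,2].mean(),cv2.minAreaRect(q.astype(np.float32)*1000))
E
```

```text
0.03 48 [0.4655 0.0171] 0.040489616326013715 ((465.9580993652344, 17.39013671875), (11.386178016662598, 2.64848256111145), 86.63004302978516)
0.05 30 [0.4658 0.0172] 0.05524807012298118 ((468.1427001953125, 17.02754020690918), (6.620279312133789, 12.622878074645996), 4.497115612030029)
0.06 19 [0.4685 0.0175] 0.06178920413280299 ((473.71954345703125, 17.464900970458984), (17.683645248413086, 12.49425983428955), 4.529580593109131)
0.064 572 [0.4813 0.018 ] 0.06738677683451037 ((482.02581787109375, 18.016971588134766), (34.29261779785156, 11.982269287109375), 3.8521816730499268)
```

Call:
{"api": "drive_tool", "payload": {"deltas": [[0,0,-3.9,0.003,0.003,0.03,-0.2],[0,0,-3.9,0.003,0.003,0.06,-0.2],[0,0,-3.9,0.003,0.003,0.08,-0.2],[0,0,-3.9,0.003,0.003,0.08,-0.2],[0,0,-3.9,0.003,0.003,0.08,-0.2],[0,0,-3.9,0.003,0.003,0.08,-0.2]]}}

```text
time: 3.3
ee_pos: [0.4829, 0.0177, 0.098]
eef_rot: [-0.036, 0.999, 0.0, 0.001]
ft_force: [0.3, -0.9, -0.3]
width: 0.0524
```

```bash
python3 - <<'E'
from h import *
s,im,d,W,M=wrist('w2');print(s['time'],s['ee_pos'],Ro.from_quat(s['eef_rot']).as_matrix().round(3))
m=(abs(W[...,0]-.4826)<.04)&(abs(W[...,1]-.018)<.025)
for a,b in [(.064,.075),(.01,.018)]:
    k=m&(W[...,2]>a)&(W[...,2]<b);q=W[k][:,:2];print(a,len(q),q.mean(0).round(4),W[k][:,2].mean(),cv2.minAreaRect(q.astype(np.float32)*1000))
E
```

```text
3.3 [0.4828885  0.01774397 0.09799569] [[-0.997 -0.071  0.002]
 [-0.071  0.997  0.001]
 [-0.002  0.001 -1.   ]]
0.064 981 [0.479  0.0177] 0.0673602910880631 ((479.7970886230469, 17.904090881347656), (29.833391189575195, 12.018835067749023), 3.6040544509887695)
0.01 3589 [0.4773 0.0177] 0.012951673349678276 ((483.05517578125, 17.956050872802734), (46.22206497192383, 67.18980407714844), 81.4818344116211)
```

Call:
{"api": "drive_tool", "payload": {"deltas": [[0,0,0,0.001,0,0.02,-0.2],[0,0,0,0.001,0,0.04,-0.2],[0,0,0,0.001,0,0.052,-0.2],[0,0,0,0.001,0,0.052,-0.2],[0,0,0,0.001,0,0.052,0.4],[0,0,0,0.001,0,0.052,1],[0,0,0,0.001,0,0.052,1],[0,0,0,0.001,0,0.052,1],[0,0,0,0.001,0,0.052,1],[0,0,0,0.001,0,0.052,1]], "squeeze": 20}}

```text
time: 4.35
ee_pos: [0.481, 0.0175, 0.0447]
eef_rot: [-0.036, 0.999, 0.0, 0.0]
ft_force: [-0.2, -0.1, 0.5]
width: 0.0121
```

Call:
{"api": "drive_tool", "payload": {"deltas": [[0,0,0,0,0,-0.015,1],[0,0,0,0,0,-0.04,1],[0,0,0,0,0,-0.08,1],[0,0,0,0,0,-0.115,1],[0,0,-2,0,-0.03,-0.115,1],[0,0,-4,0,-0.07,-0.115,1],[0,0,-6,0,-0.11,-0.115,1],[0,0,-8,0,-0.15,-0.115,1],[0,0,-10,0,-0.19,-0.115,1],[0,0,-10,0,-0.23,-0.115,1],[0,0,-10,0,-0.26,-0.115,1],[0,0,-10,0,-0.268,-0.115,1]]}}

```text
time: 5.55
ee_pos: [0.499, -0.2537, 0.1595]
eef_rot: [-0.12, 0.993, -0.001, -0.0]
ft_force: [-0.7, -0.3, -1.3]
width: 0.0122
```

Call:
{"api": "drive_tool", "payload": {"deltas": [[0,0,0,0,0,0,1],[0,0,0,0,0,0,1],[0,0,0,0,0,0,1]]}}

```text
time: 5.85
ee_pos: [0.5004, -0.2481, 0.1594]
eef_rot: [-0.124, 0.992, 0.0, 0.0]
ft_force: [-0.8, 0.1, -0.7]
width: 0.0124
```

```bash
python3 - <<'E'
from h import *
s,im,d,W,M=wrist('w3');np.savez('pics/w3',W=W,im=im,d=d,M=M);R=Ro.from_quat(s['eef_rot']).as_matrix()
print(s['time'],s['ee_pos'],R.round(3),s['width'],s['ft_force'])
for l in ['rail','entry','slot_mid']:
    for o in tip_of(l,'wrist')[:2]:
        u,v=int(o['location'][0]*560),int(o['location'][1]*420);print(l,o['score'],u,v,W[v,u])
m=(abs(W[...,0]-.46)<.16)&(abs(W[...,1]+.26)<.1)&(W[...,2]>.019)&(W[...,2]<.03)
q=W[m][:,:2];print(len(q),W[m][:,2].mean(),cv2.minAreaRect(q.astype(np.float32)*1000))
for o in outline_of('rail','wrist')[:1]:
    p=W[o['pixels']&m];print(len(p),cv2.minAreaRect(p[:,:2].astype(np.float32)*1000))
E
```

```text
5.85 [ 0.50035817 -0.24814687  0.15941847] [[-0.969 -0.245  0.   ]
 [-0.245  0.969  0.001]
 [-0.     0.001 -1.   ]] 0.012352577495134218 [-0.8439355   0.0810348  -0.72029448]
rail 0.71 274 152 [ 0.45760352 -0.26702365  0.00303588]
entry 0.8 277 213 [ 0.51346734 -0.25020618  0.00464808]
slot_mid 0.91 277 156 [ 0.46049389 -0.26340819  0.00393719]
9200 0.0228940780283196 ((460.8083190917969, -247.97662353515625), (186.7405548095703, 194.20556640625), 69.91300964355469)
8702 ((452.7152404785156, -265.9854736328125), (198.8340301513672, 50.570369720458984), 12.570805549621582)
```

View pics/w3.png

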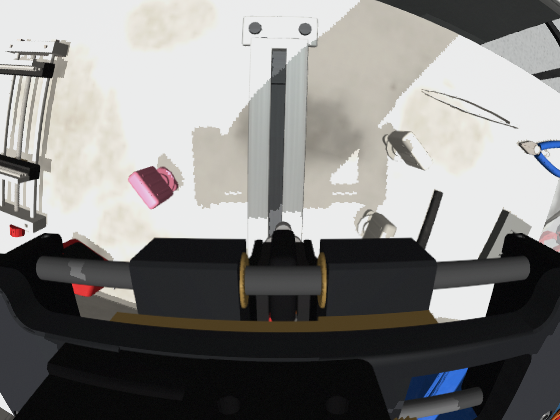

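The rail runs vertically at u≈277, with the slot centred on u≈278 and the two-screw foot at the top (v≈30). The toggle is held at (283, 235). Next I'll fit the axis and the near end.

```bash
cat > rail.py <<'E'
from h import *
def railfit(W,a=13.,c=(.4577,-.2657),show=True):
    for it in range(3):
        ex=-np.array([np.cos(np.radians(a)),np.sin(np.radians(a))]);ey=np.array([-ex[1],ex[0]])
        D=W[...,:2]-np.array(c);X=D@ex;Y=D@ey;Z=W[...,2]
        top=(abs(X)<.13)&(abs(Y)<.032)&(Z>.0195)&(Z<.028);slot=(abs(X)<.13)&(abs(Y)<.012)&(Z>-.004)&(Z<.014)
        xs=[];oc=[];sc=[];ow=[];sw=[]
        for x in np.arange(-.04,.09,.005):
            k=top&(abs(X-x)<.0025);j=slot&(abs(X-x)<.0025)
            if k.sum()<30 or j.sum()<5: continue
            y=Y[k];lo,hi=y.min(),y.max()
            il=y[y<0].max();ih=y[y>0].min()
            xs.append(x);oc.append((lo+hi)/2);ow.append(hi-lo);sc.append((il+ih)/2);sw.append(ih-il)
        po=np.polyfit(xs,oc,1);ps=np.polyfit(xs,sc,1)
        if show: print('a',a,'outer',po,np.median(ow),'slot',ps,np.median(sw),len(xs))
        a+=np.degrees(np.arctan(po[0]))
        c=np.array(c)+ey*po[1]
    t=top&(abs(Y)<.024)&(abs(Y)>.01); xe=np.percentile(X[t],[99.5,0.2]); 
    print('ends',xe,'angle',a,'slot centre offset',ps)
    c2=c+ex*(xe[0]-.105)
    print('c by +end',c2,'topz',np.median(Z[top]))
    return a,c2,ps
if __name__=='__main__':
    z=np.load('pics/w3.npz');railfit(z['W'])
E
python3 rail.py
```

```text
a 13.0 outer [-0.00709795 -0.00078415] 0.04953281478158329 slot [-0.00700124 -0.00088733] 0.012868101833240591 26
a 12.593324172245218 outer [ 6.90689829e-05 -7.15070392e-06] 0.04955921939095257 slot [ 7.08556294e-05 -1.01271128e-04] 0.012858582613728365 26
a 12.597281533456707 outer [-1.74634295e-07  3.08509146e-08] 0.049558974475420244 slot [ 2.12735578e-06 -9.41401402e-05] 0.012858885347003695 26
ends [ 0.10261609 -0.0894845 ] angle 12.59727152764864 slot centre offset [ 2.12735578e-06 -9.41401402e-05]
c by +end [ 0.45984857 -0.26440907] topz 0.02292405517823981
```

Call:
{"api": "drive_tool", "payload": {"deltas": [[0,0,1.6,-0.0106,-0.0073,0.02,1],[0,0,1.6,-0.0106,-0.0073,0.05,1],[0,0,1.6,-0.0106,-0.0073,0.075,1],[0,0,1.6,-0.0106,-0.0073,0.075,1],[0,0,1.6,-0.0106,-0.0073,0.075,1],[0,0,1.6,-0.0106,-0.0073,0.075,1]]}}

```text
time: 6.7
ee_pos: [0.5129, -0.2548, 0.0861]
eef_rot: [-0.109, 0.994, -0.0, 0.001]
ft_force: [0.2, 0.5, 0.0]
width: 0.0115
```

```bash
cat > chk.py <<'E'
import sys
from rail import *
C=np.array([.45985,-.26441]);A=np.radians(12.6)
def rep(s):
    R=Ro.from_quat(s['eef_rot']).as_matrix();ex=-np.array([np.cos(A),np.sin(A)]);ey=np.array([-ex[1],ex[0]])
    t=np.array(s['ee_pos'])+R@[-.001,0,.0417];D=t[:2]-C
    print('t',s['time'],'toggle rail x,y,z mm',(1000*np.array([D@ex,D@ey,t[2]])).round(2),'yaw err deg',np.degrees(np.arctan2(R[1,0],R[0,0])-A-np.pi).round(2)%360,'tilt',np.degrees(R[:2,2]).round(2),'F',np.round(s['ft_force'],2),'w',s['width'].round(4),'tq',np.round(s['torque'],2),'q7',s['joint_positions'][6].round(2))
if __name__=='__main__':
    if len(sys.argv)>1:
        s,im,d,W,M=wrist(sys.argv[1]);np.savez('pics/'+sys.argv[1],W=W,im=im,d=d,M=M);rep(s);railfit(W,a=12.6,c=C,show=False)
    else: rep(read_state())
E
python3 chk.py w4
python3 - <<'E'
import cv2
a=cv2.imread('pics/w4.png');cv2.imwrite('pics/w4c.png',cv2.resize(a[130:290,180:380],(800,640))[:600])
E
```

```text
Traceback (most recent call last):
  File "chk.py", line 10, in <module>
    s,im,d,W,M=wrist(sys.argv[1]);np.savez('pics/'+sys.argv[1],W=W,im=im,d=d,M=M);rep(s);railfit(W,a=12.6,c=C,show=False)
                                                                                  ~~~^^^
  File "chk.py", line 7, in rep
    print('t',s['time'],'toggle rail x,y,z mm',(1000*np.array([D@ex,D@ey,t[2]])).round(2),'yaw err deg',np.degrees(np.arctan2(R[1,0],R[0,0])-A-np.pi).round(2)%360,'tilt',np.degrees(R[:2,2]).round(2),'F',np.round(s['ft_force'],2),'w',s['width'].round(4),'tq',np.round(s['torque'],2),'q7',s['joint_positions'][6].round(2))
                                                                                                                                                                                                                                         ^^^^^^^^^^^^^^^^
AttributeError: 'float' object has no attribute 'round'
```

View pics/w4c.png

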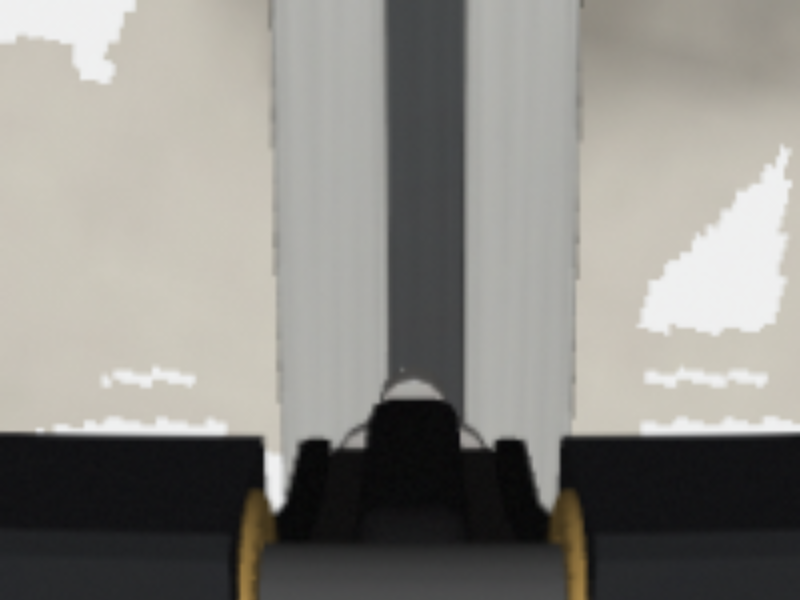

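The view shows the head tip at u≈283 and the slot centre at u≈286.5, so about 2 mm is left to go in tool +y.

```bash
sed -i "s/s\['width'\].round(4)/round(s['width'],4)/; s/s\['joint_positions'\]\[6\].round(2)/round(float(s['joint_positions'][6]),2)/" chk.py
python3 chk.py w5
```

```text
t 6.75 toggle rail x,y,z mm [-55.02   2.2   44.44] yaw err deg 359.88 tilt [ 0.14 -0.03] F [-0.39  0.29 -0.94] w 0.0119 tq [ 0.05  0.05 -0.02] q7 2.38
ends [ 0.10123434 -0.06965759] angle 12.665976844303056 slot centre offset [-7.41689019e-04  5.77445257e-05]
c by +end [ 0.46351105 -0.26352629] topz 0.02295106348036599
```

Call:
{"api": "drive_tool", "payload": {"deltas": [[0,0,0,0,0.0022,0.005,1],[0,0,0,0,0.0022,0.01,1],[0,0,0,0,0.0022,0.012,1],[0,0,0,0,0.0022,0.012,1],[0,0,0,0,0.0022,0.012,1]]}}

```text
time: 7.3
ee_pos: [0.5115, -0.2523, 0.0725]
eef_rot: [-0.109, 0.994, 0.0, -0.0]
ft_force: [0.7, 0.0, -0.0]
width: 0.0114
```

```bash
python3 chk.py w6;python3 - <<'E'
import cv2
a=cv2.imread('pics/w6.png');cv2.imwrite('pics/w6c.png',cv2.resize(a[170:270,230:340],(770,700))[:590])
E
```

```text
t 7.3 toggle rail x,y,z mm [-54.08  -0.52  30.77] yaw err deg 359.87 tilt [-0.01 -0.  ] F [ 0.68  0.03 -0.01] w 0.0114 tq [0.06 0.01 0.04] q7 2.39
ends [ 0.09676041 -0.06420773] angle 12.688070170414743 slot centre offset [-2.11210897e-03  4.36334139e-05]
c by +end [ 0.4678827  -0.26257478] topz 0.02293283271628313
```

View pics/w6c.png

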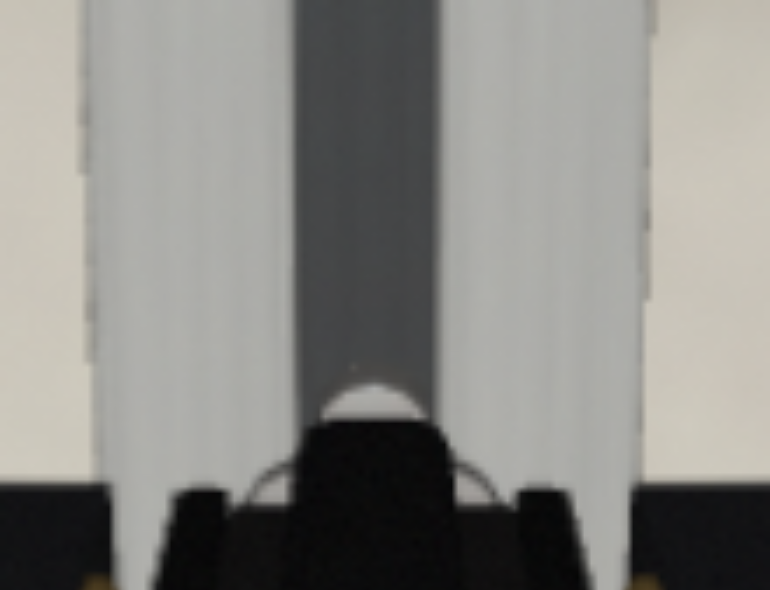

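The head tip is at crop u≈374 and the slot centre at ≈366, so the toggle is about 0.6 mm too far in tool +y. I'll correct that and enter slowly.

Call:
{"api": "drive_tool", "payload": {"deltas": [[0,0,0,0,-0.0006,0,1],[0,0,0,0,-0.0006,0.002,1],[0,0,0,0,-0.0006,0.004,1],[0,0,0,0,-0.0006,0.006,1],[0,0,0,0,-0.0006,0.008,1],[0,0,0,0,-0.0006,0.01,1],[0,0,0,0,-0.0006,0.01,1]]}}

```text
time: 8.05
ee_pos: [0.5115, -0.2527, 0.0622]
eef_rot: [-0.109, 0.994, 0.0, -0.0]
ft_force: [0.4, 0.5, -0.2]
width: 0.012
```

```bash
python3 chk.py
```

```text
t 8.05 toggle rail x,y,z mm [-53.98  -0.13  20.47] yaw err deg 359.88 tilt [-0.03  0.01] F [ 0.43  0.5  -0.25] w 0.012 tq [ 0.02  0.06 -0.02] q7 2.4
```

Call:
{"api": "drive_tool", "payload": {"deltas": [[0,0,0,0,0,0.002,1],[0,0,0,0,0,0.004,1],[0,0,0,0,0,0.006,1],[0,0,0,0,0,0.008,1],[0,0,0,0,0,0.01,1],[0,0,0,0,0,0.0115,1],[0,0,0,0,0,0.0115,1],[0,0,0,0,0,0.0115,1]]}}

```text
time: 8.85
ee_pos: [0.5117, -0.2528, 0.051]
eef_rot: [-0.109, 0.994, 0.0, 0.0]
ft_force: [0.1, 0.5, -0.3]
width: 0.0118
```

```bash
python3 chk.py
```

```text
t 8.85 toggle rail x,y,z mm [-5.417e+01  3.000e-02  9.330e+00] yaw err deg 359.88 tilt [0. 0.] F [ 0.15  0.47 -0.3 ] w 0.0118 tq [ 0.03 -0.03  0.05] q7 2.41
```

Call:
{"api": "drive_tool", "payload": {"deltas": [[0,0,0,0.003,0,0,1],[0,0,0,0.006,0,0,1],[0,0,0,0.009,0,0,1],[0,0,0,0.012,0,0,1],[0,0,0,0.016,0,0,1],[0,0,0,0.02,0,0,1],[0,0,0,0.024,0,0,1],[0,0,0,0.028,0,0,1],[0,0,0,0.031,0,0,1],[0,0,0,0.034,0,0,1],[0,0,0,0.034,0,0,1],[0,0,0,0.034,0,0,1]], "squeeze": 8}}

```text
time: 10.05
ee_pos: [0.4786, -0.2601, 0.0511]
eef_rot: [-0.109, 0.994, 0.0, 0.0]
ft_force: [0.3, -0.1, -0.2]
width: 0.0122
```

```bash
python3 chk.py
```

```text
t 10.05 toggle rail x,y,z mm [-20.24  -0.08   9.37] yaw err deg 359.88 tilt [0.01 0.01] F [ 0.33 -0.1  -0.23] w 0.0122 tq [ 0.07 -0.03  0.03] q7 2.43
```

Sliding is free. I'll search gently at 0.5 mm per row, with the low grip limiting the force.

Call:
{"api": "drive_tool", "payload": {"deltas": [[0,0,0,0.0005,0,0,1],[0,0,0,0.001,0,0,1],[0,0,0,0.0015,0,0,1],[0,0,0,0.002,0,0,1],[0,0,0,0.0025,0,0,1],[0,0,0,0.003,0,0,1],[0,0,0,0.0035,0,0,1],[0,0,0,0.004,0,0,1],[0,0,0,0.0045,0,0,1],[0,0,0,0.005,0,0,1]]}}

```text
time: 11.05
ee_pos: [0.4736, -0.2613, 0.051]
eef_rot: [-0.109, 0.994, 0.0, 0.0]
ft_force: [1.4, 0.1, -0.5]
width: 0.012
```

Call:
{"api": "drive_tool", "payload": {"deltas": [[0,0,0,0.0005,0,0,1],[0,0,0,0.001,0,0,1],[0,0,0,0.0015,0,0,1],[0,0,0,0.002,0,0,1]]}}

```text
time: 11.45
ee_pos: [0.4716, -0.2617, 0.051]
eef_rot: [-0.109, 0.994, 0.0, -0.0]
ft_force: [-0.8, 0.3, -0.6]
width: 0.0123
```

Call:
{"api": "drive_tool", "payload": {"deltas": [[0,0,0,0.0005,0,0,1],[0,0,0,0.001,0,0,1],[0,0,0,0.0015,0,0,1],[0,0,0,0.002,0,0,1],[0,0,0,0.0025,0,0,1],[0,0,0,0.003,0,0,1],[0,0,0,0.0035,0,0,1],[0,0,0,0.004,0,0,1]]}}

```text
time: 12.25
ee_pos: [0.4677, -0.2626, 0.051]
eef_rot: [-0.109, 0.994, 0.0, 0.0]
ft_force: [0.9, -0.2, 0.1]
width: 0.0121
```

Call:
{"api": "drive_tool", "payload": {"deltas": [[0,0,0,0.0005,0,0,1],[0,0,0,0.001,0,0,1],[0,0,0,0.0015,0,0,1],[0,0,0,0.002,0,0,1],[0,0,0,0.0025,0,0,1],[0,0,0,0.003,0,0,1],[0,0,0,0.0035,0,0,1],[0,0,0,0.004,0,0,1]]}}

```text
time: 13.05
ee_pos: [0.4639, -0.2634, 0.051]
eef_rot: [-0.109, 0.994, 0.0, 0.0]
ft_force: [-0.9, 1.1, -0.7]
width: 0.0122
```

Call:
{"api": "drive_tool", "payload": {"deltas": [[0,0,0,0.0005,0,0,1],[0,0,0,0.001,0,0,1],[0,0,0,0.0015,0,0,1],[0,0,0,0.002,0,0,1],[0,0,0,0.0025,0,0,1],[0,0,0,0.003,0,0,1],[0,0,0,0.0035,0,0,1],[0,0,0,0.004,0,0,1]]}}

```text
time: 13.85
ee_pos: [0.4599, -0.2643, 0.051]
eef_rot: [-0.109, 0.994, 0.0, -0.0]
ft_force: [-0.5, -0.6, -1.4]
width: 0.0121
```

Call:
{"api": "drive_tool", "payload": {"deltas": [[0,0,0,0.0005,0,0,1],[0,0,0,0.001,0,0,1],[0,0,0,0.0015,0,0,1],[0,0,0,0.002,0,0,1],[0,0,0,0.0025,0,0,1],[0,0,0,0.003,0,0,1],[0,0,0,0.0035,0,0,1],[0,0,0,0.004,0,0,1]]}}

```text
time: 14.65
ee_pos: [0.456, -0.2651, 0.051]
eef_rot: [-0.109, 0.994, 0.0, 0.0]
ft_force: [1.0, -0.3, -0.2]
width: 0.0125
```

Call:
{"api": "drive_tool", "payload": {"deltas": [[0,0,0,0.0005,0,0,1],[0,0,0,0.001,0,0,1],[0,0,0,0.0015,0,0,1],[0,0,0,0.002,0,0,1],[0,0,0,0.0025,0,0,1],[0,0,0,0.003,0,0,1],[0,0,0,0.0035,0,0,1],[0,0,0,0.004,0,0,1]]}}

```text
time: 15.45
ee_pos: [0.4524, -0.2661, 0.0512]
eef_rot: [-0.109, 0.994, -0.0, 0.0]
ft_force: [2.3, 1.1, 1.2]
width: 0.0118
```

Call:
{"api": "drive_tool", "payload": {"deltas": [[0,0,0,0.0005,0,0,1],[0,0,0,0.001,0,0,1],[0,0,0,0.001,0,0,1]]}}

```text
time: 15.75
ee_pos: [0.4512, -0.2663, 0.0511]
eef_rot: [-0.109, 0.994, -0.0, 0.0]
ft_force: [3.2, 0.6, 2.6]
width: 0.0121
```

```bash
python3 chk.py
```

```text
t 15.75 toggle rail x,y,z mm [ 7.89 -0.    9.37] yaw err deg 359.87 tilt [ 0.01 -0.  ] F [3.16 0.64 2.62] w 0.0121 tq [ 0.22 -0.78 -0.05] q7 2.45
```

There's clear contact with the stop at about x +7 (torque -0.78 N·m). I'll back off about 2 mm into the free-turning zone.

Call:
{"api": "drive_tool", "payload": {"deltas": [[0,0,0,-0.0006,0,0,1],[0,0,0,-0.0012,0,0,1],[0,0,0,-0.0018,0,0,1],[0,0,0,-0.0023,0,0,1],[0,0,0,-0.0023,0,0,1],[0,0,0,-0.0023,0,0,1]]}}

```text
time: 16.35
ee_pos: [0.4532, -0.2657, 0.0509]
eef_rot: [-0.109, 0.994, 0.0, -0.0]
ft_force: [-0.7, 1.2, -0.8]
width: 0.012
```

```bash
python3 chk.py
```

```text
t 16.35 toggle rail x,y,z mm [ 5.76 -0.18  9.19] yaw err deg 359.88 tilt [-0.02  0.01] F [-0.75  1.24 -0.83] w 0.012 tq [0.03 0.04 0.  ] q7 2.45
```

Free again. I'll make the first part of the clockwise turn while watching the torque.

Call:
{"api": "drive_tool", "payload": {"deltas": [[0,0,4,0,0.0001,0,1],[0,0,8,0,0.0002,0,1],[0,0,12,0,0.0003,0,1],[0,0,16,0,0.0004,0,1],[0,0,20,-0.0001,0.0005,0,1],[0,0,24,-0.0001,0.0006,0,1],[0,0,24,-0.0001,0.0006,0,1]]}}

```text
time: 17.05
ee_pos: [0.4533, -0.265, 0.0509]
eef_rot: [0.101, 0.995, 0.0, -0.0]
ft_force: [-1.1, -0.9, -0.6]
width: 0.0119
```

```bash
python3 chk.py
```

```text
t 17.05 toggle rail x,y,z mm [ 5.64 -0.42  9.24] yaw err deg 335.82 tilt [-0.02  0.01] F [-1.06 -0.87 -0.63] w 0.0119 tq [0.01 0.   0.05] q7 2.06
```

Call:
{"api": "drive_tool", "payload": {"deltas": [[0,0,6,-0.0001,0.0002,0,1],[0,0,12,-0.0001,0.0003,0,1],[0,0,18,-0.0002,0.0005,0,1],[0,0,24,-0.0002,0.0006,0,1],[0,0,30,-0.0003,0.0008,0,1],[0,0,36,-0.0004,0.0009,0,1],[0,0,42,-0.0005,0.001,0,1],[0,0,48,-0.0006,0.0011,0,1],[0,0,54,-0.0007,0.0012,0,1],[0,0,60,-0.0008,0.0013,0,1],[0,0,66,-0.0009,0.0014,0,1],[0,0,66,-0.0009,0.0014,0,1]]}}

```text
time: 18.25
ee_pos: [0.4545, -0.2638, 0.0509]
eef_rot: [0.626, 0.78, -0.0, -0.0]
ft_force: [-0.1, 0.2, -0.4]
width: 0.0122
```

```bash
python3 chk.py
```

```text
t 18.25 toggle rail x,y,z mm [ 5.08 -0.76  9.19] yaw err deg 269.9 tilt [-0.02 -0.  ] F [-0.08  0.23 -0.44] w 0.0122 tq [-0.07 -0.02 -0.02] q7 1.05
```

It turned freely through 90°. I'll lower it about 2 mm onto the collar and check the contact.

Call:
{"api": "drive_tool", "payload": {"deltas": [[0,0,0,0,0,0.0006,1],[0,0,0,0,0,0.0012,1],[0,0,0,0,0,0.0018,1],[0,0,0,0,0,0.0022,1],[0,0,0,0,0,0.0022,1]]}}

```text
time: 18.75
ee_pos: [0.4546, -0.2641, 0.0491]
eef_rot: [0.626, 0.78, 0.0, 0.0]
ft_force: [-1.6, -0.6, 4.6]
width: 0.0118
```

```bash
python3 chk.py
```

```text
t 18.75 toggle rail x,y,z mm [ 5.06 -0.42  7.42] yaw err deg 269.92 tilt [0.02 0.01] F [-1.58 -0.57  4.57] w 0.0118 tq [0.12 0.41 0.01] q7 1.05
```

The collar is resting on the rail (4.6 N upward, z≈7.4). Next I release it and rise straight up.

Call:
{"api": "drive_tool", "payload": {"deltas": [[0,0,0,0,0,0,0.6],[0,0,0,0,0,0,0.3],[0,0,0,0,0,0,0.3],[0,0,0,0,0,0,0.3],[0,0,0,0,0,-0.01,0.3],[0,0,0,0,0,-0.02,0.3],[0,0,0,0,0,-0.04,0.3],[0,0,0,0,0,-0.06,0.3],[0,0,0,0,0,-0.09,0.3],[0,0,0,0.0,0,-0.11,0.3],[0,0,0,0,0,-0.11,0.3],[0,0,0,0,0,-0.11,0.3]]}}

```text
time: 19.95
ee_pos: [0.4548, -0.2638, 0.1593]
eef_rot: [0.626, 0.78, 0.001, 0.0]
ft_force: [-0.5, -0.1, 0.1]
width: 0.0305
```

```bash
python3 chk.py w9;python3 - <<'E'
from h import *
z=np.load('pics/w9.npz');W=z['W'];A=np.radians(12.6)
m=(abs(W[...,0]-.4545)<.035)&(abs(W[...,1]+.264)<.035)
for a,b in [(.064,.08),(.04,.05),(.024,.0265),(.0265,.031)]:
    k=m&(W[...,2]>a)&(W[...,2]<b);q=W[k][:,:2]
    if len(q)>5:print(a,len(q),q.mean(0).round(4),W[k][:,2].mean(),cv2.minAreaRect(q.astype(np.float32)*1000))
cv2.imwrite('pics/w9c.png',cv2.resize(z['im'][100:310,140:420,::-1],(800,600)))
E
```

```text
t 19.95 toggle rail x,y,z mm [  4.7   -0.67 117.6 ] yaw err deg 269.89 tilt [0.08 0.03] F [-0.46 -0.11  0.12] w 0.0305 tq [-0.07 -0.01 -0.03] q7 0.92
ends [ 0.10517962 -0.10267098] angle 12.857442631898534 slot centre offset [ 0.00195893 -0.00024325]
c by +end [ 0.45958574 -0.26405094] topz 0.02288577768842054
0.064 682 [ 0.4553 -0.2654] 0.07117084496456053 ((455.8060607910156, -266.7195739746094), (12.52181339263916, 33.87675476074219), 12.093307495117188)
0.04 41 [ 0.4522 -0.2508] 0.045188731912824444 ((452.4801025390625, -251.3953857421875), (11.606139183044434, 2.7167582511901855), 7.8578596115112305)
0.024 228 [ 0.4539 -0.2645] 0.024784855565757206 ((455.1502380371094, -264.9648132324219), (79.9452133178711, 48.17888259887695), 12.522806167602539)
0.0265 134 [ 0.4547 -0.2662] 0.02728755534137848 ((455.61273193359375, -266.1443786621094), (24.948810577392578, 18.313480377197266), 8.977250099182129)
```

View pics/w9c.png

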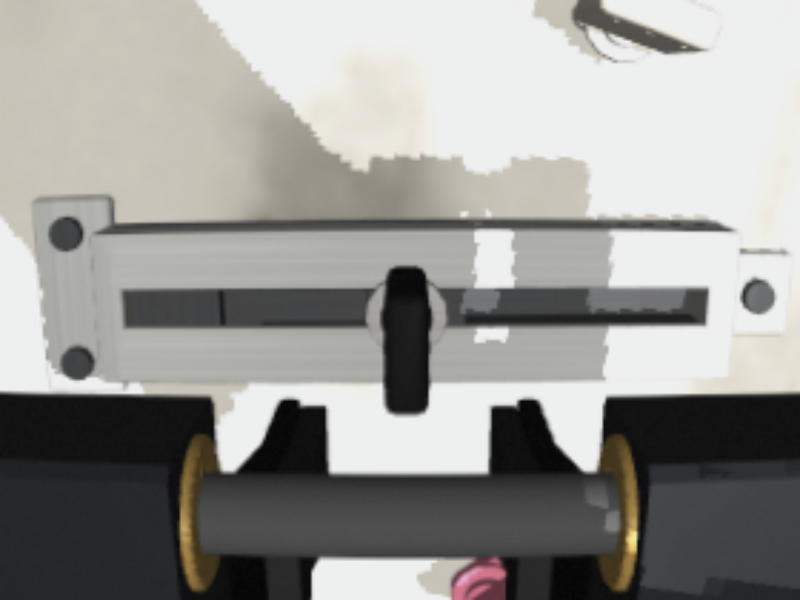

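```bash
python3 -c "
from bench import *
close_job();print('ok')"
```

```text
the job is handed in; nothing more can be done
ok
```

The T-toggle is in the rail with its head crosswise under the lips. It has been released with its collar resting on the rail, and I handed the job in at about 20 s.

- **Entry:** the head went lengthwise through the slot at rail x ≈ -54 mm, down to z ≈ 9 mm, with no noticeable contact force.
- **Stop:** I slid it along at 5 mm/s with a light 8 N grip. It met the stop at x ≈ +7 mm with a force of about 3–4 N, and I backed off about 2 mm.
- **Turn and release:** the quarter turn clockwise met no resistance. I lowered it until the collar took about 5 N, opened the fingers and rose to about 11 cm above.

**Last checks:** the wrist picture shows the toggle upright. The grip is crosswise to the slot to within 1°, and its top measured 71 mm high. It should be 73 mm, but the camera also read the rail's top face about 1 mm low. The toggle stands about 1.5 mm off the slot's centre line, within the 5 mm allowed. The gripper was clear and I saw no contact with any bystander, though I did not re-measure their positions.

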